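# Load a step bar into the surface-measuring instrument

## Robot

A 6-joint arm with a two-finger parallel gripper is mounted at the origin on the work surface. World frame = base frame: x ahead of the robot, y to its left, z up, the work surface at z = 0. Lengths are in m, angles in rad, forces in N, time in s.
With the tool pointing down it reaches from about 0.425 to 0.95 m from the base axis. Payload 3.5 kg.
Tool frame: the origin (TCP) lies on the centre line of the jaws, within the pads' length; the fingertips stand 11 mm ahead of it and the grasp point (between the pads) lies 8 mm behind it; x points along the fingers, y is the direction in which the jaws open and shut, and the axes are right-handed (so a half turn about x gives the same grasp; the last joint's range is limited). The gripper opens to 85 mm and grips with 20 to 120 N. Pads are 22 mm wide; open, the fingers measure 114 mm over their backs; the gripper's body (76 mm by 85 mm) begins 54 mm behind the grasp point. The pads swing forward as they close: fully open they stand 13 mm farther back than shut.
Start: joints at [-1.426, 0.286, 1.577, -0, 1.279, -0.15], TCP at [0.196, -0.646, 0.242] pointing down, gripper open.
Joint ranges: [-2.77, 2.77], [-0.9, 2.22], [0.21, 2.48], [-1.53, 4.67], [0.24, 2.81], [-2.84, 2.84]. Speed limits (rad/s): [2.79, 2.79, 3.14, 3.14, 3.14, 3.14].

## Interface

Orientations are given as a unit quaternion [x, y, z, w].
In Python, from plant import ctrl gives the robot as it stands. The module is installed in compiled form; this text tells all that it offers.
- The arm moves only by the tool drive_tool, never from a script. Its argument "series" is a list of rows, each a list of 2 entries, a list of its own where there are three numbers: the shift along the tool's x, y, z in units of 50 mm (1.0 is 50 mm), then the turn, a rotation vector about the tool's x, y, z in degrees. A call has 1 to 5 rows; each row shifts and turns the pose as measured when the row begins, along the tool's axes as they then stand; what a row does not reach is not made up. A row lasts 1/10 s, in which the tool goes at most 50 mm and 8.59 degrees, less where a joint would pass 70% of its speed; a pose out of reach is approached as far as the arm can. A call is refused whole if a number of a shift passes 1 or a number of a turn 8.59, either way. A call with a gripper value outside its range is refused whole. "grip" is the gripper's target within -1 to 1 (fully open at 1, half-way at 0, shut at -1), set as the call begins (left out, the last holds). The fingers move at their own pace and stop on an object; "newtons" is the grip in N (left out, the last holds). Time passes only in rows, so rows that do not move let the fingers close. It gives the time, the measured TCP pose, the force and the opening at its end, in the units of the state.
- ctrl.get_state(): the state, without advancing time (a new reading comes with each control period).
- ctrl.read_camera(name): name is "side" or "top" or "wrist"; returns a dict with "img" (420x560x3 uint8, red, green, blue), "camera_matrix" (3x3 intrinsics, pixels), "R" (3x3) and "t" (3): a world point X has camera coordinates R X + t. Camera axes: x right, y down, z forward; pixel columns grow to the right and rows downward; lengths in m; the calibration is good to about 2 mm. The wrist camera is an equidistant fisheye: a pixel r from the principal point sees the ray r / f radians off the axis. A picture is of the moment at which its call begins. There is no depth.
- ctrl.sign_off(): hands the job in, once; it reports no verdict.
The state is a dict: "time": time; "qpos": joint angles; "dq": joint speeds; "joint_efforts": joint torques, N m; "eef_pos": TCP position; "tcp_rot": TCP orientation; "contact_force": force on the tool from outside, world axes, zero at the start; "wrist_torque": the same for the moment, N m; "opening": opening from 0.0 (shut) to 1.0 (fully open).
Only numpy, scipy, OpenCV 4.12 (cv2) and the standard library are available. Lean on these libraries where they do the work, as an engineer would, in place of code of your own. Each camera call takes 0.05 s, during which the arm holds its last target.

## Task

Pluck the brass step bar out of the pocket tray and set it down, steps up, on the instrument's round plate, centred in the black outlined rectangle and lined up with it, while the carriage is still at its loading end. Let go of it, then slide the carriage (it has a red handle) all the way home under the lens, gently enough that the bar stays in its outline. Do not drop the bar onto the plate, do not bump the lens, its arm or its column, and leave the other two bars lying in their pockets.

Things in the scene. Friction and masses are not known exactly. Their poses are not given: they have to be found in the camera images.
- brass_bar: brass step bar, 92 mm long (its x), 18 mm wide (its y), 26 mm high, about 160 g; origin at the centre of its underside, z up. Flat sides; the middle 56 mm is full height, the ends step down to 22 mm and then 18 mm. It starts in one of the tray's three pockets, standing 14 mm proud of the tray's top. Either end may point either way on the plate.
- alu_bar: the same step bar in silver aluminium, lying in another pocket of the tray; to be left there; origin at the centre of its underside, x along its length
- black_bar: the same step bar in black, lying in another pocket of the tray; to be left there; origin at the centre of its underside, x along its length
- tray: fixed blue pocket tray, 120 mm (x) by 166 mm (y), 16 mm high, origin at the centre of its underside; three pockets with grey floors side by side along y, 52 mm apart, middle one at the centre, each 96 x 22 mm, long along x, 12 mm deep (floor 4 mm above the table). Each holds one bar; which bar lies in which pocket varies.
- stage: fixed instrument: dark slab 300 mm (x) by 460 mm (y), 30 mm thick, its centre 65 mm to the +y side of the origin, which lies at the slab's underside midway along the carriage's travel. The carriage slides along its +y. Its column (90 x 70 mm, rising to 400 mm above the table) stands at y = +245 mm; from it an arm 56 mm wide (underside of its head 240 mm above the table) reaches over the home position.
- lens_tip (a point): lower tip of the lens, 152 mm above the table, 70 mm above the top of a bar on the plate; over the outline's centre when the carriage is home. The lens barrel is 40 mm across, the head around it 56 x 70 mm. Must not be bumped.
- mark (a point): centre of the black outlined rectangle on top of the carriage's round steel plate (140 mm across, top 56 mm above the table); it moves with the carriage. The outline is 100 mm (its x) by 26 mm (its y) inside; the bar's length goes along x; y is the way the carriage slides home; z up.
- handle (a point): top centre of the carriage's red upright handle, a blade 12 mm thick (along the slide, the axis y), 30 mm wide (axis x), its top 92 mm above the table and its foot 46 mm above it; 130 mm from the outline's centre towards its -x. It moves with the carriage; grip it across its thickness or push it towards +y.
- carriage (a joint): travel of the carriage in m: 0 at the loading end, 0.150 at the stop, home under the lens. It starts between 0 and 0.02. It drags with about 3 N and stays where it is left.
Mind the look-alikes: they are no part of the job. Several things have the shape of the brass_bar; the one meant has the colours described above.

How it is judged:
On the way, in this order (a step that is already met when the one before it is completed fails the run):
1. the brass bar is lifted clear of the tray (height (world z) of brass_bar above 0.03 m), for 0.1 s.
2. the brass bar lies released in the outline while the carriage is still within 50 mm of its loading end (x of brass_bar in the frame of mark between -0.006 and 0.006 m and y of brass_bar in the frame of mark between -0.005 and 0.005 m and z of brass_bar in the frame of mark between -0.003 and 0.004 m and angle between the x axis of brass_bar and the x axis of mark, either way round below 0.1 rad and angle between brass_bar's own z axis and vertical below 0.06 rad and linear speed of brass_bar below 0.01 m/s and contact force between the fingers and brass_bar below 0.05 N and value of joint carriage below 0.05 m), for 0.2 s.
3. the carriage is home under the lens (value of joint carriage above 0.145 m), for 0.1 s.
At the end, for the whole second after the job is handed in: The carriage is within 5 mm of its stop under the lens; the brass bar lies flat, steps up, released and at rest on the plate, its centre within 6 mm (along) and 5 mm (across) of the outline's centre and its length within 0.1 rad of the outline's (x of brass_bar in the frame of mark between -0.006 and 0.006 m and y of brass_bar in the frame of mark between -0.005 and 0.005 m and z of brass_bar in the frame of mark between -0.003 and 0.004 m and angle between the x axis of brass_bar and the x axis of mark, either way round below 0.1 rad and angle between brass_bar's own z axis and vertical below 0.06 rad and linear speed of brass_bar below 0.01 m/s and contact force between the fingers and brass_bar below 0.05 N and value of joint carriage above 0.145 m); the robot touches nothing.
It fails at once if the lens, its arm or its column is bumped (over 3 N) (contact force between scope and anything else above 3 N).
It fails at once if the brass bar is dropped onto the plate (let go more than 10 mm above it) (contact force between the fingers and brass_bar below 0.01 N and horizontal distance between brass_bar and mark below 0.08 m and z of brass_bar in the frame of mark above 0.01 m).
It fails at once if another bar is moved by more than 8 mm (distance of any of alu_bar, black_bar from where it was at the start of the episode above 0.008 m).
It also fails if it takes over 51 s, if anything falls off the work surface, if the arm or the gripper's body presses on something with over 40 N, if the wrist force passes 120 N, or if a joint passes its speed limit or range.

## Working session

There is one attempt and no reset: what is moved stays moved. The work goes in short steps, Python scripts to look and compute and a tool call to move; the robot and the scene stay as the last step left them, time stands still between calls to the robot, and variables do not carry over. Pictures are saved under pics/ and viewed, and the job is handed in when it is done.

Besides the shell and the picture viewer there is one more tool, called as name([rows], argument=value, ...), one row to a line, values as JSON. drive_tool: Moves the arm, as the interface text tells. Its arguments: {"type":"object","properties":{"series":{"type":"array"},"grip":{"type":"number"},"newtons":{"type":"number"}},"required":["series"]}

```bash
mkdir -p pics; ls; python3 - <<'E'
from plant import ctrl
import cv2
print(ctrl.get_state())
for n in ["side","top","wrist"]:
    c=ctrl.read_camera(n)
    cv2.imwrite(f"pics/{n}0.png",c["img"][:,:,::-1]); print(n,c["camera_matrix"].tolist(),c["R"].round(4).tolist(),c["t"].round(4).tolist())
E
```

```text
pics
{'time': 0.0, 'qpos': array([-1.42603223e+00,  2.87207932e-01,  1.57816632e+00,  3.28590065e-05,
        1.27857513e+00, -1.50018731e-01]), 'dq': array([ 0.0001449 , -0.001374  , -0.00031319,  0.00028335,  0.0011407 ,
       -0.00085671]), 'joint_efforts': array([-4.05894398e-04, -4.05981624e+01, -2.92628825e+01, -1.49699686e-04,
        5.82716981e-03,  7.15258039e-06]), 'eef_pos': array([ 0.19604217, -0.64525656,  0.24092473]), 'tcp_rot': array([ 0.69945332,  0.10467433, -0.6994267 ,  0.10300793]), 'contact_force': array([-0.59590573, -0.48309403, -0.04783067]), 'wrist_torque': array([-0.01501565,  0.00580016, -0.07677197]), 'opening': 1.0007251236211583}
side [[449.3379627691917, 0.0, 280.4673090427837], [0.0, 449.3379627691917, 209.2800550378733], [0.0, 0.0, 1.0]] [[-0.9573, -0.2891, 0.0077], [-0.2211, 0.7144, -0.6639], [0.1864, -0.6372, -0.7478]] [0.4984, 0.3031, 0.9121]
top [[519.3113206852288, 0.0, 272.5824710784639], [0.0, 519.3113206852288, 214.67946829928783], [0.0, 0.0, 1.0]] [[-0.0124, -0.9999, -0.0004], [-0.9918, 0.0123, -0.1269], [0.1269, -0.0011, -0.9919]] [-0.093, 0.5742, 1.1697]
wrist [[325.19226210127806, 0.0, 279.79319725868663], [0.0, 325.19226210127806, 208.4272320078553], [0.0, 0.0, 1.0]] [[0.2904, -0.9569, -0.0024], [-0.9201, -0.2799, 0.2739], [-0.2628, -0.0773, -0.9617]] [-0.6725, -0.0358, 0.3775]
```

View pics/top0.png

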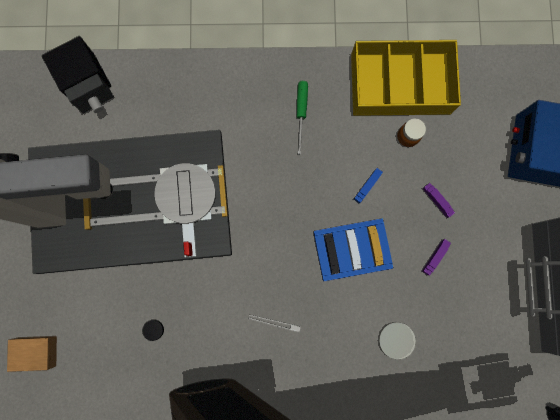

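View pics/side0.png

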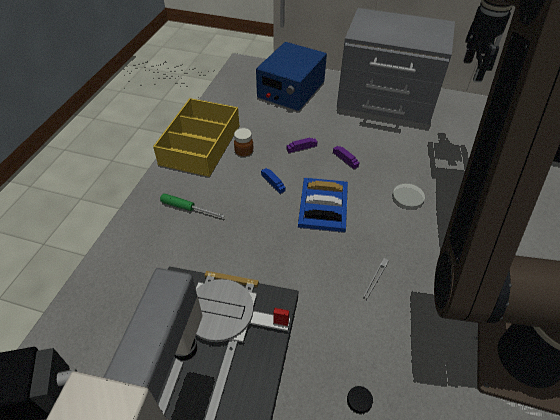

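View pics/wrist0.png

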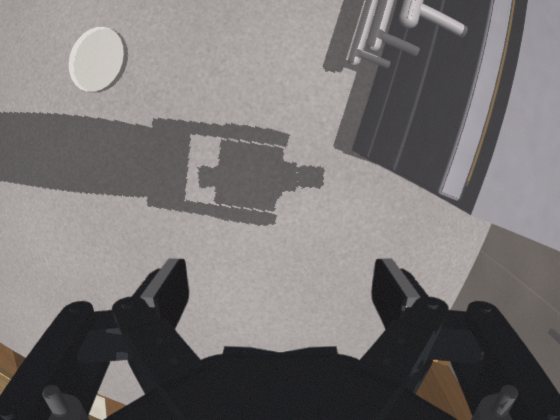

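The top view shows the look-alikes: the brass bar at (376,246), silver at (353,250), black at (332,254), and loose blue and purple blocks at (368,186), (438,200) and (437,257). The brass bar in the tray's right-hand pocket is the one I want. The outline is at (184,192) and the red handle at (187,248).

```bash
cat > h.py <<'E'
import numpy as np, cv2
from plant import ctrl
from scipy.spatial.transform import Rotation as Ro
def ray(c,uv,fish=False):
    K=c["camera_matrix"]; p=np.array([(uv[0]-K[0,2])/K[0,0],(uv[1]-K[1,2])/K[1,1]])
    if fish:
        r=np.hypot(*p); d=np.array([*(p/r*np.sin(r) if r>0 else p),np.cos(r)])
    else: d=np.array([*p,1.])
    R=np.array(c["R"]);t=np.array(c["t"])
    return -R.T@t, R.T@d
def onplane(c,uv,z,fish=False):
    o,d=ray(c,uv,fish); return o+d*(z-o[2])/d[2]
def proj(c,X,fish=False):
    K=c["camera_matrix"];p=np.array(c["R"])@X+np.array(c["t"])
    if fish:
        r=np.hypot(p[0],p[1]);th=np.arctan2(r,p[2]);q=p[:2]/r*th
    else: q=p[:2]/p[2]
    return np.array([K[0,0]*q[0]+K[0,2],K[1,1]*q[1]+K[1,2]])
def blobs(m,amin=30):
    n,l,s,c=cv2.connectedComponentsWithStats(m.astype(np.uint8)); return [(s[i,4],c[i],l==i) for i in range(1,n) if s[i,4]>=amin]
def planerect(c,m,z,fish=False):
    cs,_=cv2.findContours(m.astype(np.uint8),cv2.RETR_EXTERNAL,cv2.CHAIN_APPROX_NONE)
    ct=max(cs,key=cv2.contourArea)[:,0,:]
    P=np.array([onplane(c,u,z,fish)[:2] for u in ct],np.float32)
    (cx,cy),(w,h),a=cv2.minAreaRect(P*1000)
    if w<h: a+=90; w,h=h,w
    return (cx/1000,cy/1000),(w,h),(a+90)%180-90
E
python3 - <<'E'
from h import *
for n,z in [("top",0.028),("side",0.028)]:
    c=ctrl.read_camera(n); im=c["img"]; hsv=cv2.cvtColor(im,cv2.COLOR_RGB2HSV); H,S,V=cv2.split(hsv)
    print(n)
    for name,m,zz in [("brass",(H>10)&(H<28)&(S>110)&(V>80),.026),("blue",(H>100)&(H<125)&(S>130)&(V>60),.016),("red",((H<6)|(H>174))&(S>150)&(V>80),.092)]:
        for a,cc,mm in blobs(m,60):
            print(name,a,cc.round(1),planerect(c,mm,zz))
    if n=="top":
        cv2.imwrite("pics/top_crop.png",cv2.resize(im[150:300,130:410,::-1],None,fx=2.85,fy=2.85,interpolation=cv2.INTER_CUBIC))
        # outline
        sub=np.zeros(im.shape[:2],bool); sub[165:222,165:205]=1
        m=(im.max(2)<100)&sub
        for a,cc,mm in blobs(m,20): print("outline",a,cc,planerect(c,mm,.056))
E
```

```text
top
brass 4685 [403.5  77.3] ((0.9182098388671875, -0.43171249389648436), (249.17372131347656, 167.16497802734375), -89.91945039480925)
brass 236 [222.2 189.9] ((0.633910400390625, 0.018197053909301757), (122.42378234863281, 13.294711112976074), 4.931284427642822)
brass 75 [ 86.4 222.1] ((0.5625050659179688, 0.3353485107421875), (28.80424690246582, 11.704174995422363), 1.8589065074920654)
brass 304 [375.5 245. ] ((0.500064208984375, -0.33868402099609374), (91.22419738769531, 18.85158920288086), 9.92786979675293)
brass 1283 [ 27.4 354.3] ((0.2625186157226562, 0.45969232177734376), (90.43679809570312, 70.59998321533203), -88.36731779575348)
blue 1829 [546.1 137.7] ((0.7589898071289063, -0.76567041015625), (170.39112854003906, 72.75112915039062), -11.193412780761719)
blue 287 [368.1 185. ] ((0.64418310546875, -0.3281748046875), (92.61715698242188, 17.930273056030273), -37.45176315307617)
blue 2463 [352.1 249.5] ((0.49181494140625, -0.28700387573242186), (166.36158752441406, 119.71924591064453), -80.24978160858154)
red 66 [186.1 248.2] ((0.4934123229980469, 0.08995697784423828), (28.7044
[... 534 characters left out ...]
453887939453, 23.755332946777344), 9.470752716064453)
brass 218 [231.9 277.5] ((0.6336148071289063, 0.009626923561096191), (120.74750518798828, 12.110034942626953), 4.846363067626953)
blue 1570 [291.6  61.4] ((0.7588312377929688, -0.9321317749023438), (223.14163208007812, 176.78343200683594), 78.56007385253906)
blue 168 [273.4 177.8] ((0.6412473754882813, -0.3316471862792969), (90.81443786621094, 20.427396774291992), -37.348243713378906)
blue 1230 [323.1 205.8] ((0.48920388793945313, -0.28180377197265627), (175.96084594726562, 119.33031463623047), -80.30987930297852)
red 77 [280.9 311.3] ((0.49260659790039063, 0.09237915802001953), (28.510175704956055, 11.040728569030762), 4.537216663360596)
```

View pics/top_crop.png

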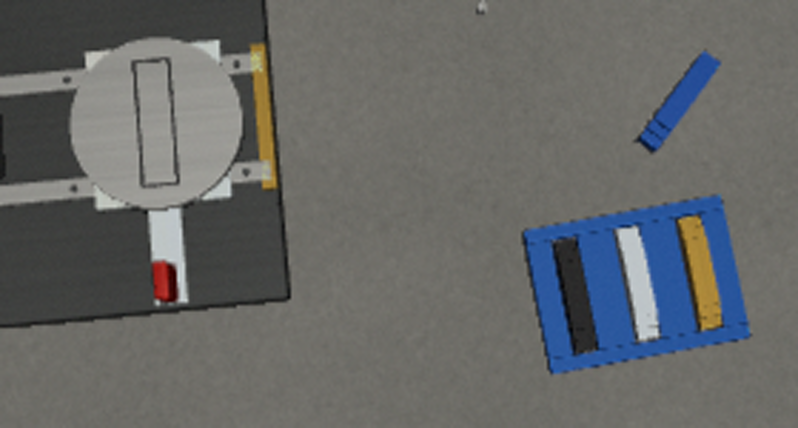

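```bash
cat >> h.py <<'E'
def plan(pos,yaw_deg):
    """shift (tool axes, 50mm units) and rotvec deg to reach pos with tool down, jaws' y at yaw_deg+90 from world x (either way)"""
    s=ctrl.get_state(); R=Ro.from_quat(s["tcp_rot"]); best=None
    for k in (0,180):
        a=np.radians(yaw_deg+90+k); x=np.array([0,0,-1.]); y=np.array([np.cos(a),np.sin(a),0]); T=Ro.from_matrix(np.array([x,y,np.cross(x,y)]).T)
        rv=np.degrees((R.inv()*T).as_rotvec())
        if best is None or np.linalg.norm(rv)<np.linalg.norm(best): best=rv
    sh=R.inv().apply(np.array(pos)-s["eef_pos"])/0.05
    print("t",round(s["time"],2),"pos",s["eef_pos"].round(4),"shift",sh.round(3),"rot",best.round(2),"F",s["contact_force"].round(1),"open",round(s["opening"],3),"q6",s["qpos"].round(2))
    return sh,best
E
python3 -c "
from h import *
plan([0.4995,-0.3385,0.14],9.8)
print(Ro.from_quat(ctrl.get_state()['tcp_rot']).as_matrix().round(3))"
```

```text
t 0.25 pos [ 0.1961 -0.6456  0.2417] shift [ 2.039 -4.111 -7.591] rot [ 7.09 -0.    0.07] F [ 0.2 -0.7 -0.2] open 1.001 q6 [-1.43  0.29  1.58 -0.    1.28 -0.15]
[[-0.     0.291 -0.957]
 [ 0.001 -0.957 -0.291]
 [-1.    -0.001 -0.   ]]
```

drive_tool([
  [[0.1,-0.4,-0.75],[0,0,0]],
  [[0.2,-0.45,-0.8],[0,0,0]],
  [[0.2,-0.45,-0.8],[0,0,0]],
  [[0.2,-0.45,-0.8],[0,0,0]],
  [[0.2,-0.45,-0.8],[0,0,0]],
], grip=-0.1, newtons=40)

```text
time: 0.75
eef_pos: [0.3537, -0.4839, 0.1963]
tcp_rot: [-0.7, -0.098, 0.7, -0.102]
contact_force: [0.6, -0.9, -0.6]
opening: 0.453
```

drive_tool([
  [[0.2,-0.45,-0.8],[0,0,0]],
  [[0.2,-0.45,-0.8],[0,0,0]],
  [[0.2,-0.45,-0.8],[0,0,0]],
  [[0.2,-0.3,-0.6],[3.5,0,0]],
  [[0.1,-0.2,-0.3],[3.5,0,0]],
])

```text
time: 1.25
eef_pos: [0.4931, -0.3403, 0.1483]
tcp_rot: [0.705, 0.055, -0.705, 0.058]
contact_force: [-0.3, -0.9, 0.8]
opening: 0.453
```

```bash
python3 -c "
from h import *
plan([0.4995,-0.3385,0.14],9.8)"
```

```text
t 1.25 pos [ 0.4931 -0.3403  0.1483] shift [ 0.166 -0.015 -0.133] rot [-0.6  -0.01 -0.25] F [-0.3 -0.9  0.8] open 0.453 q6 [-0.77  0.21  1.85 -0.    1.08  0.64]
```

drive_tool([
  [[0.16,0,-0.13],[-0.6,0,0]],
  [[0,0,0],[0,0,0]],
])

```text
time: 1.45
eef_pos: [0.5008, -0.3367, 0.1386]
tcp_rot: [-0.704, -0.062, 0.705, -0.064]
contact_force: [-1.0, -0.0, 0.1]
opening: 0.452
```

```bash
python3 - <<'E'
from h import *
c=ctrl.read_camera("wrist"); im=c["img"]; cv2.imwrite("pics/wrist1.png",im[:,:,::-1])
H,S,V=cv2.split(cv2.cvtColor(im,cv2.COLOR_RGB2HSV))
for a,cc,mm in blobs((H>12)&(H<28)&(S>110)&(V>80),300): print("brass",a,cc.round(1),planerect(c,mm,.030,True),planerect(c,mm,.026,True))
for a,cc,mm in blobs((H>100)&(H<125)&(S>130)&(V>60),1000): print("blue",a,cc.round(1),planerect(c,mm,.016,True))
plan([0.4995,-0.3385,0.14],9.8)
E
```

```text
brass 2487 [282.8 203.8] ((0.5020836791992187, -0.33801754760742186), (87.96177673339844, 17.830249786376953), 10.371809005737305) ((0.5009756164550782, -0.33826943969726564), (89.43606567382812, 18.129100799560547), 10.37181568145752)
blue 2622 [298.   32.5] ((0.6419210815429688, -0.32753472900390623), (91.59544372558594, 20.675853729248047), -37.674217224121094)
blue 16968 [227.1 197.4] ((0.4907395935058594, -0.2872138977050781), (164.6732635498047, 118.89734649658203), -80.26794719696045)
t 1.5 pos [ 0.5007 -0.3373  0.1393] shift [-0.014  0.02   0.027] rot [ 0.31  0.03 -0.19] F [-0.2  0.5 -0.7] open 0.449 q6 [-0.76  0.23  1.84 -0.    1.07  0.64]
```

View pics/wrist1.png

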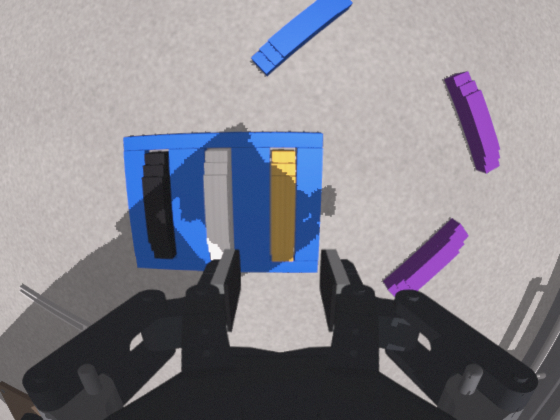

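The wrist view shows brass at (283,204), centred between the fingers, with silver at (217,205) and black at (160,205). Going down on the brass bar.

drive_tool([
  [[0.6,0,0],[0,0,0]],
  [[0.6,0,0],[0,0,0]],
  [[0.5,0,0],[0,0,0]],
  [[0.2,0,0],[0,0,0]],
  [[0,0,0],[0,0,0]],
])

```text
time: 2.0
eef_pos: [0.4996, -0.3464, 0.0461]
tcp_rot: [0.706, 0.057, -0.703, 0.065]
contact_force: [0.1, 0.1, -0.2]
opening: 0.452
```

```bash
python3 -c "
from h import *
plan([0.5003,-0.3383,0.029],10)"
```

```text
t 2.0 pos [ 0.4996 -0.3464  0.0461] shift [ 0.34  -0.161 -0.04 ] rot [-0.09 -0.2  -0.67] F [ 0.1  0.1 -0.2] open 0.452 q6 [-0.77  0.37  1.87 -0.01  0.89  0.63]
```

drive_tool([
  [[0,-0.16,-0.02],[0,-0.2,-0.6]],
  [[0,0,0],[0,0,0]],
])

```text
time: 2.2
eef_pos: [0.4994, -0.3398, 0.0481]
tcp_rot: [0.705, 0.06, -0.704, 0.061]
contact_force: [-0.4, -0.5, 0.2]
opening: 0.449
```

```bash
python3 -c "
from h import *
for i in range(3):
  plan([0.5003,-0.3383,0.029],10); ctrl.read_camera('top')"
```

```text
t 2.2 pos [ 0.4994 -0.3398  0.0481] shift [ 0.382 -0.028 -0.022] rot [-0.18 -0.08 -0.15] F [-0.4 -0.5  0.2] open 0.449 q6 [-0.77  0.36  1.87 -0.    0.91  0.63]
t 2.25 pos [ 0.4998 -0.3404  0.0486] shift [ 0.392 -0.042 -0.017] rot [-0.17 -0.12 -0.25] F [0.5 0.3 1.2] open 0.448 q6 [-0.77  0.36  1.87 -0.    0.9   0.63]
t 2.3 pos [ 0.4999 -0.3405  0.0486] shift [ 0.393 -0.043 -0.014] rot [-0.17 -0.13 -0.26] F [ 0.4  0.2 -0.4] open 0.449 q6 [-0.77  0.36  1.87 -0.    0.9   0.63]
```

drive_tool([
  [[0.14,-0.04,-0.01],[0,-0.1,-0.2]],
  [[0.14,0,0],[0,0,0]],
  [[0.1,0,0],[0,0,0]],
  [[0,0,0],[0,0,0]],
])

```text
time: 2.75
eef_pos: [0.5009, -0.3384, 0.0294]
tcp_rot: [0.705, 0.06, -0.704, 0.062]
contact_force: [-0.5, 0.3, 0.8]
opening: 0.449
```

```bash
python3 -c "
from h import *
plan([0.5003,-0.3383,0.029],10)
c=ctrl.read_camera('wrist'); cv2.imwrite('pics/wrist2.png',c['img'][:,:,::-1])
plan([0.5003,-0.3383,0.029],10)"
```

```text
t 2.75 pos [ 0.5009 -0.3384  0.0294] shift [ 0.007 -0.005  0.012] rot [-0.12 -0.11 -0.16] F [-0.5  0.3  0.8] open 0.449 q6 [-0.76  0.39  1.87 -0.    0.87  0.64]
t 2.8 pos [ 0.5011 -0.3386  0.0297] shift [ 0.014 -0.008  0.014] rot [-0.12 -0.12 -0.18] F [ 0.4  0.3 -0.5] open 0.453 q6 [-0.76  0.39  1.87 -0.    0.87  0.64]
```

View pics/wrist2.png

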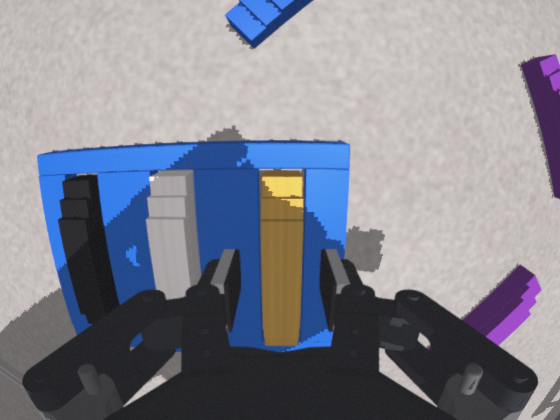

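The jaws straddle the brass bar at (281,260) and the finger at (215,290) is clear of the silver bar. Closing.

drive_tool([
  [[0,0,0],[0,0,0]],
  [[0,0,0],[0,0,0]],
  [[0,0,0],[0,0,0]],
  [[0,0,0],[0,0,0]],
], grip=-1, newtons=50)

```text
time: 3.2
eef_pos: [0.5012, -0.3387, 0.0297]
tcp_rot: [0.705, 0.06, -0.704, 0.062]
contact_force: [0.3, -0.2, -0.2]
opening: 0.192
```

```bash
python3 -c "
from h import *
plan([0.5003,-0.3383,0.029],10)
c=ctrl.read_camera('wrist'); cv2.imwrite('pics/wrist3.png',c['img'][:,:,::-1])
plan([0.5003,-0.3383,0.16],10)"
```

```text
t 3.2 pos [ 0.5012 -0.3387  0.0297] shift [ 0.014 -0.011  0.016] rot [-0.12 -0.13 -0.17] F [ 0.3 -0.2 -0.2] open 0.192 q6 [-0.76  0.39  1.87 -0.    0.87  0.64]
t 3.25 pos [ 0.5012 -0.3387  0.0297] shift [-2.606 -0.003  0.01 ] rot [-0.12 -0.13 -0.18] F [ 0.6 -0.1 -0.8] open 0.195 q6 [-0.76  0.39  1.87 -0.    0.87  0.64]
```

View pics/wrist3.png

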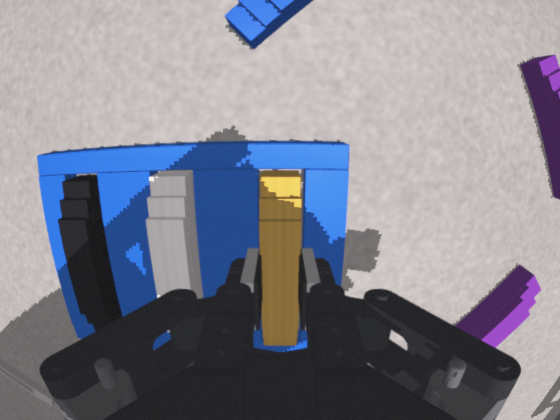

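The fingers have closed on the brass bar at (281,270). Lifting.

drive_tool([
  [[-0.15,0,0],[0,0,0]],
  [[-0.3,0,0],[0,0,0]],
  [[-0.5,0,0],[0,0,0]],
  [[-0.6,0,0],[0,0,0]],
  [[-0.6,0,0],[0,0,0]],
])

```text
time: 3.75
eef_pos: [0.4974, -0.3352, 0.1368]
tcp_rot: [-0.702, -0.064, 0.707, -0.058]
contact_force: [0.6, -0.7, -1.2]
opening: 0.191
```

drive_tool([
  [[-0.5,0,0],[0,0,0]],
  [[-0.3,0,0],[0,0,0]],
  [[0,0,0],[0,0,0]],
])

```text
time: 4.05
eef_pos: [0.4998, -0.3373, 0.1882]
tcp_rot: [0.705, 0.06, -0.704, 0.062]
contact_force: [0.4, -0.3, -1.2]
opening: 0.197
```

```bash
python3 -c "
from h import *
c=ctrl.read_camera('wrist'); cv2.imwrite('pics/wrist4.png',c['img'][:,:,::-1])
c=ctrl.read_camera('side'); cv2.imwrite('pics/side4.png',c['img'][:,:,::-1])
plan([0.624,0.102,0.16],4.85)"
```

```text
t 4.15 pos [ 0.4988 -0.3364  0.1851] shift [ 0.508 -8.207 -3.972] rot [5.03 0.06 0.07] F [-0.5 -1.1 -2.2] open 0.189 q6 [-0.76  0.18  1.81 -0.    1.15  0.64]
```

View pics/wrist4.png

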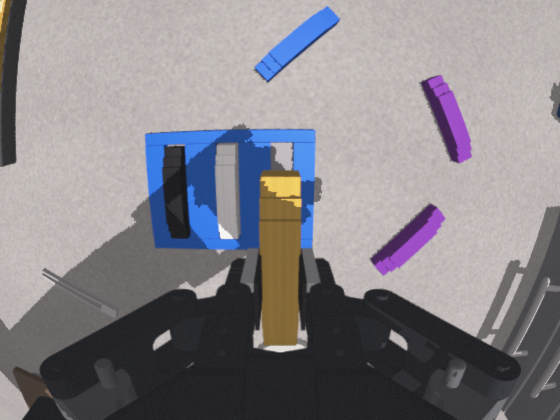

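View pics/side4.png

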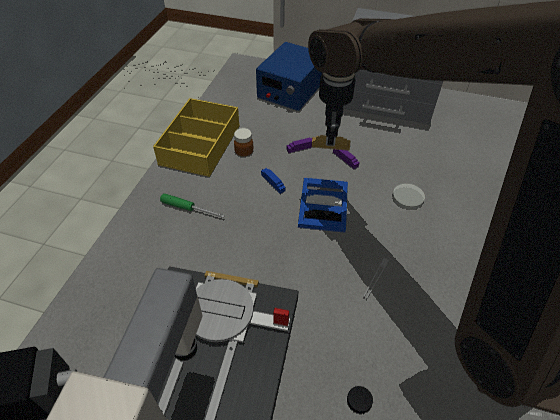

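The bar is held level and well clear, its pocket is empty at (283,155), and the other two bars are still in place. Carrying it towards the plate.

drive_tool([
  [[0,-0.4,-0.15],[0,0,0]],
  [[0,-0.7,-0.3],[1,0,0]],
  [[0,-0.8,-0.35],[1,0,0]],
  [[0,-0.8,-0.35],[1,0,0]],
  [[0,-0.8,-0.35],[1,0,0]],
])

```text
time: 4.65
eef_pos: [0.5434, -0.15, 0.177]
tcp_rot: [-0.702, -0.034, 0.711, -0.029]
contact_force: [0.3, -0.4, -2.4]
opening: 0.193
```

drive_tool([
  [[0,-0.8,-0.35],[1,0,0]],
  [[0,-0.8,-0.35],[0,0,0]],
  [[0,-0.8,-0.35],[0,0,0]],
  [[0,-0.4,-0.3],[0,0,0]],
  [[0,0,0],[0,0,0]],
])

```text
time: 5.15
eef_pos: [0.5961, 0.0074, 0.1673]
tcp_rot: [-0.696, -0.032, 0.717, -0.022]
contact_force: [-0.4, -0.0, -1.9]
opening: 0.195
```

```bash
python3 - <<'E'
from h import *
plan([0.624,0.102,0.16],4.85)
c=ctrl.read_camera('wrist'); cv2.imwrite('pics/wrist5.png',c['img'][:,:,::-1])
s=ctrl.get_state();R=Ro.from_quat(s["tcp_rot"])
zt=s["eef_pos"][2]+.0003
for uv in [(281,219),(281,197),(281,172),(281,345),(260,219),(303,219)]:
  z=zt-(0.004 if uv[1]==197 else 0.008 if uv[1]==172 else 0)
  print(uv,(R.inv().apply(onplane(c,uv,z,True)-s["eef_pos"])*1000).round(1))
E
```

```text
t 5.15 pos [0.5961 0.0074 0.1673] shift [ 0.153 -1.842 -0.703] rot [-0.5   1.62  0.85] F [-0.4 -0.  -1.9] open 0.195 q6 [-0.16  0.2   1.82  0.01  1.15  1.33]
(281, 219) [ -1.1  -1.6 -28. ]
(281, 197) [  2.6  -1.6 -36.6]
(281, 172) [  6.3  -1.6 -46.7]
(281, 345) [ 1.  -1.5 40.7]
(260, 219) [ -1.  -10.4 -28. ]
(303, 219) [ -1.3   7.6 -28.1]
```

View pics/wrist5.png

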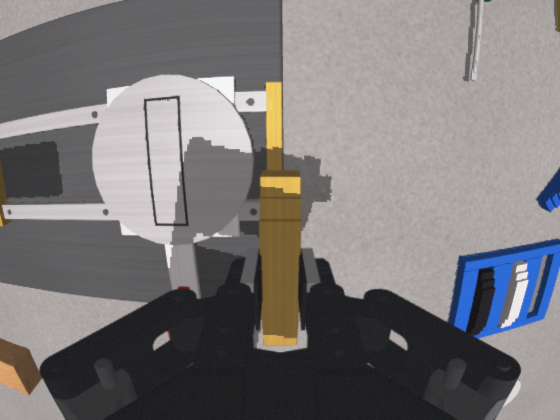

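```bash
cat >> h.py <<'E'
def outline(c,win,th=70):
    x0,y0,x1,y1=win; g=c["img"].max(2); m=np.zeros(g.shape,bool); m[y0:y1,x0:x1]=g[y0:y1,x0:x1]<th
    for a,cc,mm in blobs(m,60): print("outline",a,cc.round(1),planerect(c,mm,.056,True))
E
python3 - <<'E'
from h import *
c=ctrl.read_camera('wrist')
outline(c,(135,88,197,235))
plan([0.6245,0.1024,0.16],4.85)
E
```

```text
outline 133 [182.1 201.7] ((0.5953076782226563, 0.08613359069824218), (50.38082504272461, 11.96997356414795), -8.789619445800781)
t 5.25 pos [0.595  0.0051 0.167 ] shift [ 0.144 -1.895 -0.736] rot [-0.63  1.73  0.8 ] F [-0.5 -0.2 -1.5] open 0.193 q6 [-0.16  0.2   1.82  0.01  1.15  1.33]
```

drive_tool([
  [[0.1,-0.3,-0.3],[-0.6,1.7,0.8]],
  [[0,-0.4,-0.3],[0,0,0]],
  [[0,-0.3,-0.1],[0,0,0]],
  [[0,0,0],[0,0,0]],
])

```text
time: 5.65
eef_pos: [0.6235, 0.0537, 0.1581]
tcp_rot: [-0.704, -0.027, 0.709, -0.028]
contact_force: [0.7, -0.0, -1.8]
opening: 0.194
```

```bash
python3 - <<'E'
from h import *
c=ctrl.read_camera('wrist');cv2.imwrite('pics/wrist6.png',c['img'][:,:,::-1])
plan([0.6245,0.1024,0.16],4.85)
E
```

```text
t 5.7 pos [0.6234 0.0528 0.1581] shift [-0.041 -0.988 -0.099] rot [-0.42  0.41 -0.13] F [-0.4 -0.  -2.6] open 0.197 q6 [-0.08  0.26  1.77 -0.    1.12  1.42]
```

View pics/wrist6.png

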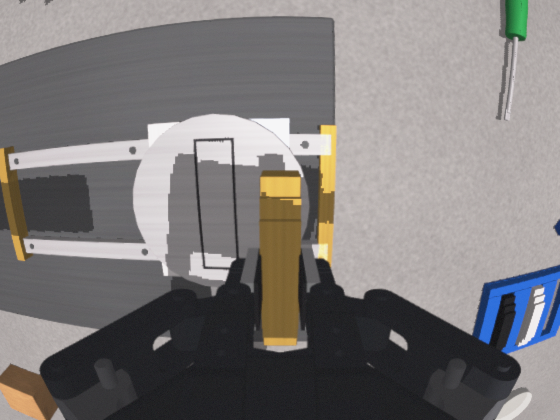

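```bash
python3 - <<'E'
from h import *
c=ctrl.read_camera('wrist'); g=cv2.cvtColor(c["img"],cv2.COLOR_RGB2GRAY)
bh=cv2.morphologyEx(g,cv2.MORPH_BLACKHAT,np.ones((7,7),np.uint8))
m=np.zeros(g.shape,bool); m[132:275,188:243]=bh[132:275,188:243]>45
for a,cc,mm in blobs(m,60):
    print(a,cc.round(1),planerect(c,mm,.056,True)); bb=np.argwhere(mm); print(bb.min(0),bb.max(0))
cv2.imwrite('pics/m6.png',cv2.resize(np.hstack([g[125:280,180:245],(m*255).astype(np.uint8)[125:280,180:245]]),None,fx=3.5,fy=3.5))
s=ctrl.get_state();R=Ro.from_quat(s["tcp_rot"])
for k in (1,):
  for uv in [(281,219)]: print((R.inv().apply(onplane(c,uv,s['eef_pos'][2],True)-s["eef_pos"])*1000).round(1))
E
```

```text
803 [214.2 195.9] ((0.622351318359375, 0.1026541748046875), (104.10110473632812, 30.223106384277344), 4.684152603149414)
[137 192] [269 237]
[ -0.2  -1.1 -26.9]
```

View pics/m6.png

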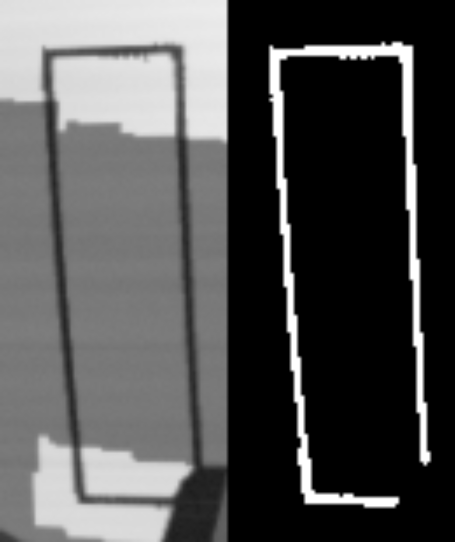

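drive_tool([
  [[0,-0.3,0],[-0.4,0.4,-0.1]],
  [[0,-0.35,0],[0,0,0]],
  [[0,-0.28,0],[0,0,0]],
  [[0,0,0],[0,0,0]],
])

```text
time: 6.15
eef_pos: [0.6183, 0.1002, 0.1586]
tcp_rot: [0.707, 0.029, -0.706, 0.029]
contact_force: [-0.2, -0.4, -2.9]
opening: 0.192
```

```bash
python3 - <<'E'
from h import *
c=ctrl.read_camera('top')
plan([0.6228,0.1019,0.1],4.75)
E
```

```text
t 6.2 pos [0.6185 0.0995 0.1586] shift [ 1.172 -0.041 -0.089] rot [-0.11 -0.03 -0.06] F [-0.2  0.4 -1.6] open 0.198 q6 [-0.    0.26  1.77 -0.    1.11  1.49]
```

drive_tool([
  [[0.3,-0.03,-0.08],[0,0,0]],
  [[0.4,0,0],[0,0,0]],
  [[0.3,0,0],[0,0,0]],
  [[0.1,0,0],[0,0,0]],
  [[0,0,0],[0,0,0]],
])

```text
time: 6.7
eef_pos: [0.6231, 0.101, 0.0991]
tcp_rot: [0.707, 0.028, -0.706, 0.029]
contact_force: [0.3, -0.1, -1.5]
opening: 0.197
```

```bash
python3 - <<'E'
from h import *
c=ctrl.read_camera('wrist');cv2.imwrite('pics/wrist7.png',c['img'][:,:,::-1])
plan([0.6228,0.1019,0.092],4.75)
E
```

```text
t 6.75 pos [0.6231 0.101  0.0994] shift [ 0.148 -0.019  0.006] rot [-0.1  -0.04 -0.11] F [-1.5  0.2 -2.5] open 0.192 q6 [ 0.    0.34  1.79 -0.    1.01  1.49]
```

View pics/wrist7.png

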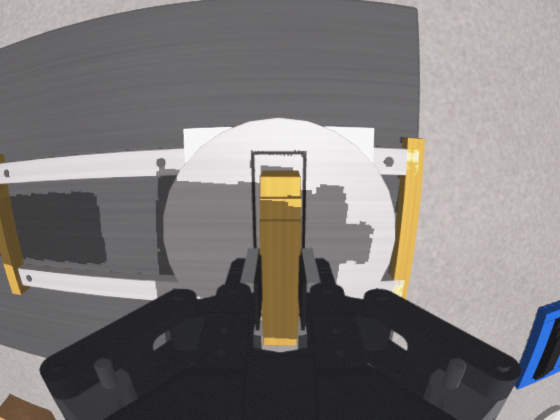

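The bar at columns 260–302 sits inside the outline at columns 253–305, parallel to it. Lowering gently.

drive_tool([
  [[0.1,-0.02,0],[0,0,0]],
  [[0.1,0,0],[0,0,0]],
  [[0.08,0,0],[0,0,0]],
  [[0,0,0],[0,0,0]],
])

```text
time: 7.15
eef_pos: [0.6246, 0.1018, 0.0864]
tcp_rot: [0.708, 0.028, -0.705, 0.029]
contact_force: [0.2, 0.4, -2.9]
opening: 0.191
```

```bash
python3 - <<'E'
from h import *
c=ctrl.read_camera('wrist');cv2.imwrite('pics/wrist8.png',c['img'][:,:,::-1])
plan([0.6228,0.1019,0.0817],4.75)
E
```

```text
t 7.2 pos [0.6249 0.1018 0.0868] shift [ 0.101 -0.006  0.042] rot [-0.13 -0.31 -0.14] F [-0.1  0.  -2.3] open 0.192 q6 [ 0.    0.36  1.79 -0.    0.99  1.49]
```

View pics/wrist8.png

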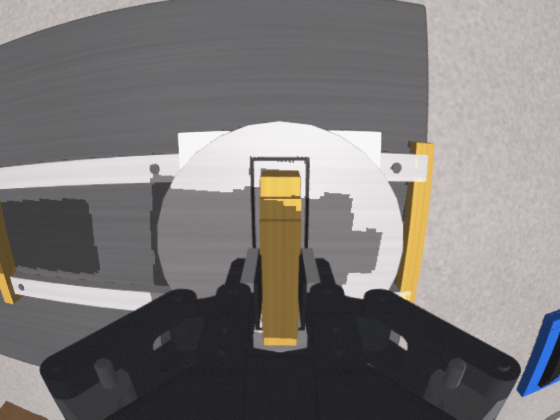

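```bash
python3 - <<'E'
from h import *
c=ctrl.read_camera('wrist');g=cv2.cvtColor(c["img"],cv2.COLOR_RGB2GRAY)
print(g[150:172,265],g[150:172,295]); print(g[200,245:262],g[200,300:315])
s=ctrl.get_state();R=Ro.from_quat(s["tcp_rot"])
for uv,z in [((280,158),.056),((251,200),.056),((308,200),.056),((281,219),s['eef_pos'][2]+.0003),((281,197),s['eef_pos'][2]-.0037)]: print(uv,(R.inv().apply(onplane(c,uv,z,True)-s["eef_pos"])*1000).round(1))
cv2.imwrite('pics/c8.png',cv2.resize(c["img"][140:360,220:340,::-1],None,fx=2.7,fy=2.7,interpolation=cv2.INTER_CUBIC))
E
```

```text
[240 240 240 240 240 240 236 188  95  74  98 188 232 238 238 237 236 236
 230 165 107  90] [241 242 242 242 241 241 238 190  98  80 111 220 238 241 240 240 239 238
 237 232 165 101]
[129 125 127 128 123 100  61  34  39  73 111 125 127 128 124 122 120] [198 159 133 126 122  76  40  36  62 114 125 127 128 127 127]
(280, 158) [ 31.4  -1.1 -48.4]
(251, 200) [ 31.2 -16.  -26.9]
(308, 200) [ 31.3  13.3 -26.8]
(281, 219) [ -0.1  -0.7 -26.7]
(281, 197) [  3.9  -0.7 -35.2]
```

View pics/c8.png

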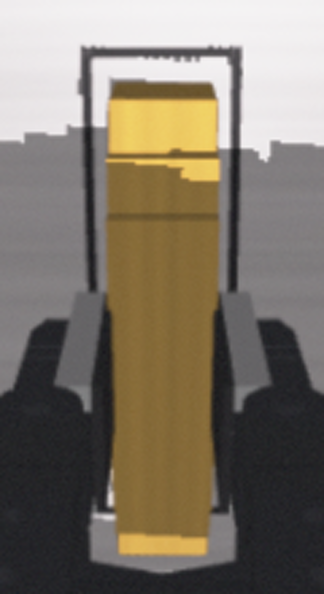

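drive_tool([
  [[0.03,-0.01,0.035],[0,-0.3,-0.1]],
  [[0.04,0,0],[0,0,0]],
  [[0,0,0],[0,0,0]],
])

```text
time: 7.55
eef_pos: [0.6237, 0.1022, 0.0842]
tcp_rot: [0.707, 0.028, -0.706, 0.029]
contact_force: [-0.1, -0.2, -2.1]
opening: 0.193
```

```bash
python3 -c "
from h import *
plan([0.6230,0.1022,0.0817],4.75);c=ctrl.read_camera('top');plan([0.6230,0.1022,0.0817],4.75)"
```

```text
t 7.55 pos [0.6237 0.1022 0.0842] shift [ 0.051 -0.001  0.014] rot [-0.12 -0.1  -0.04] F [-0.1 -0.2 -2.1] open 0.193 q6 [ 0.    0.36  1.79 -0.    0.99  1.49]
t 7.6 pos [0.6238 0.1022 0.0844] shift [ 0.054 -0.001  0.016] rot [-0.12 -0.11 -0.04] F [-0.5 -0.1 -1.7] open 0.19 q6 [ 0.    0.36  1.79 -0.    0.99  1.49]
```

drive_tool([
  [[0.04,0,0.01],[0,0,0]],
  [[0.03,0,0],[0,0,0]],
  [[0,0,0],[0,0,0]],
])

```text
time: 7.9
eef_pos: [0.6236, 0.1022, 0.0817]
tcp_rot: [0.707, 0.028, -0.706, 0.029]
contact_force: [-0.6, 0.9, -2.4]
opening: 0.198
```

```bash
python3 -c "
from h import *
plan([0.6230,0.1022,0.0817],4.75);c=ctrl.read_camera('top');plan([0.6230,0.1022,0.0817],4.75)"
```

```text
t 7.9 pos [0.6236 0.1022 0.0817] shift [ 0.001 -0.002  0.012] rot [-0.11 -0.14 -0.04] F [-0.6  0.9 -2.4] open 0.198 q6 [ 0.    0.36  1.79 -0.    0.98  1.49]
t 7.95 pos [0.6236 0.1022 0.0817] shift [-0.001 -0.002  0.012] rot [-0.11 -0.15 -0.04] F [-0.6 -0.1 -0.4] open 0.19 q6 [ 0.    0.36  1.79 -0.    0.98  1.49]
```

drive_tool([
  [[0.03,0,0.01],[0,0,0]],
  [[0,0,0],[0,0,0]],
])

```text
time: 8.15
eef_pos: [0.6239, 0.1022, 0.0819]
tcp_rot: [0.708, 0.028, -0.705, 0.029]
contact_force: [-0.5, -0.5, -2.2]
opening: 0.198
```

```bash
python3 -c "
from h import *
for i in range(4): plan([0.6230,0.1022,0.0817],4.75);c=ctrl.read_camera('top')"
```

```text
t 8.15 pos [0.6239 0.1022 0.0819] shift [ 0.004 -0.002  0.018] rot [-0.11 -0.23 -0.05] F [-0.5 -0.5 -2.2] open 0.198 q6 [ 0.    0.36  1.79 -0.    0.98  1.49]
t 8.2 pos [0.624  0.1021 0.0818] shift [ 0.003 -0.003  0.019] rot [-0.11 -0.24 -0.05] F [-0.2 -0.2 -2. ] open 0.195 q6 [ 0.    0.36  1.79 -0.    0.98  1.49]
t 8.25 pos [0.6239 0.1021 0.0817] shift [-0.001 -0.003  0.018] rot [-0.11 -0.24 -0.05] F [-0.3 -0.3  0.2] open 0.191 q6 [ 0.    0.36  1.79 -0.    0.98  1.49]
t 8.3 pos [0.6239 0.1021 0.0816] shift [-0.001 -0.003  0.017] rot [-0.12 -0.22 -0.05] F [1.5 0.3 0.6] open 0.193 q6 [ 0.    0.36  1.79 -0.    0.98  1.49]
```

drive_tool([
  [[0.02,0,0.02],[0,-0.2,0]],
  [[0,0,0],[0,0,0]],
  [[0,0,0],[0,0,0]],
])

```text
time: 8.65
eef_pos: [0.6239, 0.1021, 0.0817]
tcp_rot: [0.708, 0.028, -0.706, 0.029]
contact_force: [-0.3, -0.6, 0.8]
opening: 0.196
```

```bash
python3 -c "
from h import *
for i in range(5): plan([0.6230,0.1022,0.0817],4.75);c=ctrl.read_camera('wrist')
cv2.imwrite('pics/c9.png',cv2.resize(c['img'][140:360,220:340,::-1],None,fx=2.7,fy=2.7,interpolation=cv2.INTER_CUBIC))"
```

```text
t 8.65 pos [0.6239 0.1021 0.0817] shift [-0.001 -0.003  0.018] rot [-0.12 -0.16 -0.05] F [-0.3 -0.6  0.8] open 0.196 q6 [ 0.    0.37  1.79 -0.    0.98  1.49]
t 8.7 pos [0.6239 0.1021 0.0817] shift [-0.001 -0.003  0.018] rot [-0.12 -0.16 -0.05] F [-0.  -0.2  0.4] open 0.194 q6 [ 0.    0.37  1.79 -0.    0.98  1.49]
t 8.75 pos [0.6239 0.1021 0.0816] shift [-0.001 -0.003  0.017] rot [-0.12 -0.15 -0.05] F [ 0.1 -0.2  1. ] open 0.193 q6 [ 0.    0.37  1.79 -0.    0.98  1.49]
t 8.8 pos [0.6239 0.1021 0.0817] shift [-0.001 -0.003  0.018] rot [-0.12 -0.16 -0.04] F [ 0.  -0.4  1.3] open 0.189 q6 [ 0.    0.37  1.79 -0.    0.98  1.49]
t 8.85 pos [0.6239 0.1021 0.0816] shift [-0.001 -0.003  0.018] rot [-0.12 -0.16 -0.04] F [-0.   0.   0.3] open 0.193 q6 [ 0.    0.37  1.79 -0.    0.98  1.49]
```

View pics/c9.png

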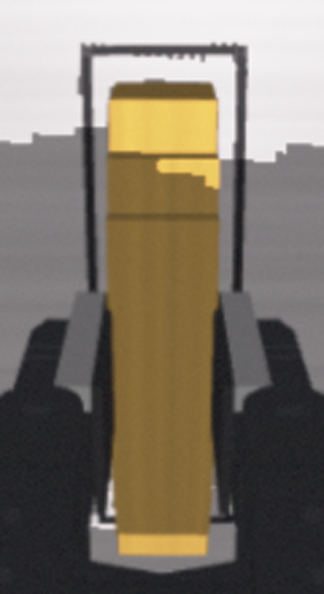

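The wrist force has swung from −2 N to about +0.7 N, so the plate is carrying the bar, and it lies inside the outline. Releasing.

drive_tool([
  [[0,0,0],[0,0,0]],
  [[0,0,0],[0,0,0]],
  [[0,0,0],[0,0,0]],
  [[0,0,0],[0,0,0]],
  [[0,0,0],[0,0,0]],
], grip=0)

```text
time: 9.4
eef_pos: [0.6232, 0.102, 0.0807]
tcp_rot: [0.707, 0.028, -0.706, 0.029]
contact_force: [-0.5, -0.5, 0.5]
opening: 0.498
```

```bash
python3 -c "
from h import *
c=ctrl.read_camera('wrist');plan([0.6230,0.1022,0.14],4.75)
cv2.imwrite('pics/c10.png',cv2.resize(c['img'][140:360,180:380,::-1],None,fx=2.7,fy=2.7,interpolation=cv2.INTER_CUBIC))"
```

```text
t 9.45 pos [0.6232 0.102  0.0807] shift [-1.185 -0.003  0.003] rot [-0.12 -0.06 -0.05] F [ 0.4  0.4 -0.7] open 0.497 q6 [ 0.    0.37  1.79 -0.    0.98  1.49]
```

View pics/c10.png

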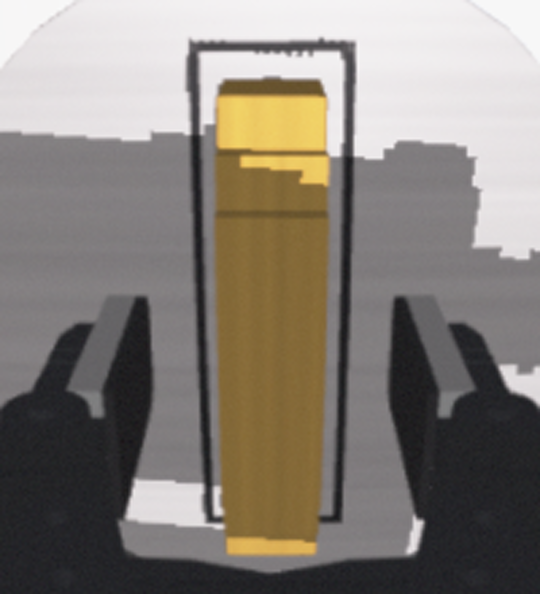

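The bar is released and lies in the outline. Retracting straight up.

drive_tool([
  [[-0.2,0,0],[0,0,0]],
  [[-0.3,0,0],[0,0,0]],
  [[-0.4,0,0],[0,0,0]],
  [[-0.4,0,0],[0,0,0]],
  [[0,0,0],[0,0,0]],
])

```text
time: 9.95
eef_pos: [0.6238, 0.1021, 0.1521]
tcp_rot: [0.708, 0.028, -0.705, 0.029]
contact_force: [0.4, -0.4, 0.9]
opening: 0.497
```

```bash
python3 - <<'E'
from h import *
c=ctrl.read_camera('wrist');cv2.imwrite('pics/wrist11.png',c['img'][:,:,::-1])
plan([0.491,0.055,0.15],4.75)
im=c["img"];H,S,V=cv2.split(cv2.cvtColor(im,cv2.COLOR_RGB2HSV))
for a,cc,mm in blobs((H>12)&(H<28)&(S>110)&(V>80),300): print("brass",a,cc.round(1),planerect(c,mm,.080,True))
g=cv2.cvtColor(im,cv2.COLOR_RGB2GRAY)
bh=cv2.morphologyEx(g,cv2.MORPH_BLACKHAT,np.ones((7,7),np.uint8))>40
for a,cc,mm in blobs(bh,150): print("line",a,cc.round(1),planerect(c,mm,.056,True))
E
```

```text
t 10.0 pos [0.623  0.1021 0.1505] shift [0.008 0.725 2.708] rot [-0.12 -0.05 -0.05] F [ 0.2 -0.7 -0.3] open 0.498 q6 [ 0.    0.28  1.76 -0.    1.1   1.49]
brass 2098 [384.6 203.1] ((0.6398470458984375, 0.034366798400878903), (99.2120361328125, 12.07210922241211), 4.848077774047852)
brass 1947 [ 40.6 208. ] ((0.6162415771484375, 0.2933856201171875), (102.29511260986328, 21.971359252929688), 4.779786109924316)
brass 3335 [280.  218.2] ((0.624447509765625, 0.10320673370361329), (88.67156219482422, 17.35284996032715), 4.804008483886719)
brass 314 [ 24.4 404.9] ((0.33270147705078124, 0.42529656982421876), (79.06117248535156, 29.568992614746094), 0.162617489695549)
line 260 [536.9  93.9] ((0.74989404296875, -0.11078465270996093), (69.29232025146484, 5.769421100616455), -4.314781188964844)
line 871 [281.  203.5] ((0.6225050659179687, 0.10271924591064453), (104.0062026977539, 30.081029891967773), 4.602293014526367)
line 192 [375.4 216.2] ((0.6301591186523438, 0.03162400436401367), (38.253387451171875, 4.419929504394531), 2.9653759002685547)
line 167 [542.3 283.2] ((0.56919580078125, -0.17861048889160155), (58.52035140991211, 7.325047016143799), -80.65056037902832)
```

View pics/wrist11.png

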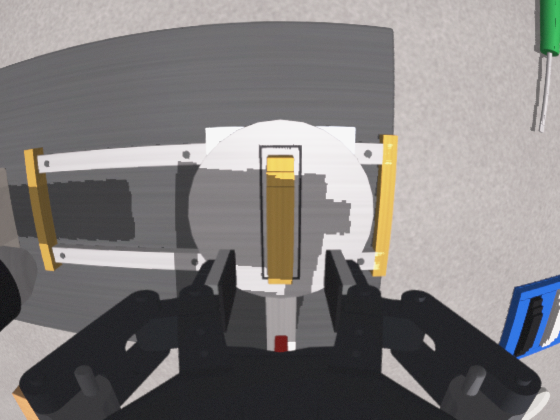

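drive_tool([
  [[0,0,0.4],[0,0,0]],
  [[0,0,0.7],[0,0,0]],
  [[0,0,0.7],[0,0,0]],
  [[0,0,0.6],[0,0,0]],
  [[0,0,0],[0,0,0]],
], grip=-0.3)

```text
time: 10.5
eef_pos: [0.4974, 0.092, 0.1466]
tcp_rot: [-0.705, -0.028, 0.708, -0.029]
contact_force: [-0.5, 0.7, 0.3]
opening: 0.353
```

```bash
python3 - <<'E'
from h import *
c=ctrl.read_camera('wrist');cv2.imwrite('pics/wrist12.png',c['img'][:,:,::-1])
plan([0.4932,0.0914,0.12],4.75)
im=c["img"];H,S,V=cv2.split(cv2.cvtColor(im,cv2.COLOR_RGB2HSV))
for a,cc,mm in blobs(((H<6)|(H>174))&(S>150)&(V>60),100): print("red",a,cc.round(1),planerect(c,mm,.092,True))
E
```

```text
t 10.55 pos [0.4993 0.0919 0.1472] shift [ 0.545 -0.     0.121] rot [-0.14  0.09 -0.04] F [ 0.5 -0.2 -0.3] open 0.348 q6 [-0.02  0.02  2.06 -0.    1.06  1.47]
red 1035 [281.5 230.5] ((0.4988221435546875, 0.09233274841308593), (38.745113372802734, 10.477729797363281), 5.2103095054626465)
```

View pics/wrist12.png

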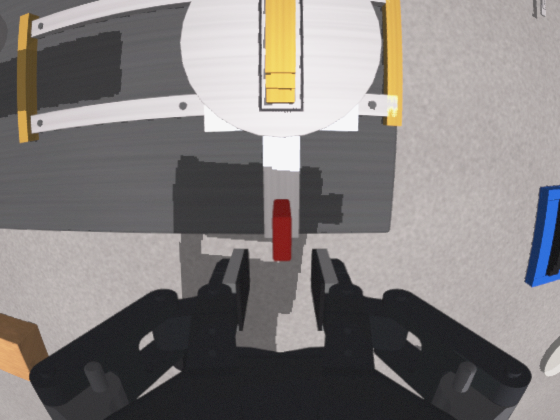

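The red handle is at (282,230), midway between the open fingers. Going down to straddle it.

drive_tool([
  [[0.2,0,0.12],[0,0,0]],
  [[0.35,0,0],[0,0,0]],
  [[0.35,0,0],[0,0,0]],
  [[0.25,0,0],[0,0,0]],
  [[0,0,0],[0,0,0]],
])

```text
time: 11.05
eef_pos: [0.496, 0.0911, 0.0862]
tcp_rot: [0.707, 0.028, -0.706, 0.029]
contact_force: [0.1, 0.3, -0.5]
opening: 0.351
```

```bash
python3 - <<'E'
from h import *
plan([0.4932,0.0914,0.083],4.75)
c=ctrl.read_camera('wrist');cv2.imwrite('pics/wrist13.png',c['img'][:,:,::-1])
plan([0.4932,0.0914,0.083],4.75)
E
```

```text
t 11.05 pos [0.496  0.0911 0.0862] shift [ 0.064 -0.011  0.055] rot [-0.17 -0.06 -0.05] F [ 0.1  0.3 -0.5] open 0.351 q6 [-0.02  0.1   2.1  -0.    0.93  1.47]
t 11.1 pos [0.4965 0.0911 0.0871] shift [ 0.081 -0.011  0.066] rot [-0.16 -0.13 -0.06] F [-0.3  0.4  0.6] open 0.351 q6 [-0.02  0.1   2.1  -0.    0.93  1.47]
```

View pics/wrist13.png

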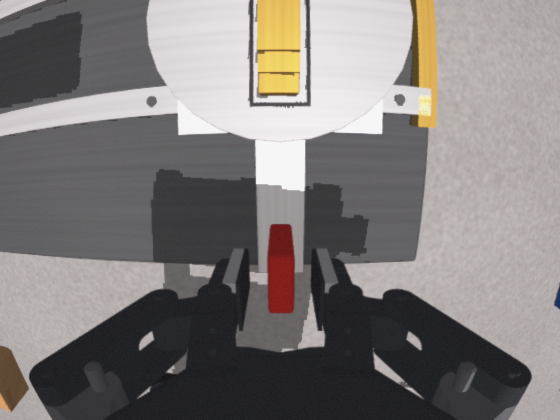

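drive_tool([
  [[0.08,0,0.06],[0,0,0]],
  [[0,-0.06,0],[0,0,0]],
  [[0,-0.06,0],[0,0,0]],
  [[0,-0.05,0],[0,0,0]],
  [[0,-0.05,0],[0,0,0]],
])

```text
time: 11.6
eef_pos: [0.4945, 0.1019, 0.0848]
tcp_rot: [0.709, 0.028, -0.704, 0.03]
contact_force: [-0.1, -3.4, -3.0]
opening: 0.349
```

drive_tool([
  [[0,-0.05,0],[0,0,0]],
  [[0,-0.06,0],[0,0,0]],
  [[0,-0.07,0],[0,0,0]],
  [[0,-0.08,0],[0,0,0]],
  [[0,-0.08,0],[0,0,0]],
])

```text
time: 12.1
eef_pos: [0.493, 0.1188, 0.0847]
tcp_rot: [0.709, 0.027, -0.704, 0.031]
contact_force: [-0.8, -2.8, -1.6]
opening: 0.353
```

```bash
python3 - <<'E'
from h import *
plan([0.4805,0.2415,0.083],4.75)
c=ctrl.read_camera('wrist');cv2.imwrite('pics/wrist14.png',c['img'][:,:,::-1])
E
```

```text
t 12.1 pos [0.493  0.1188 0.0847] shift [ 0.019 -2.467  0.05 ] rot [-0.08 -0.36 -0.36] F [-0.8 -2.8 -1.6] open 0.353 q6 [ 0.04  0.11  2.1  -0.01  0.93  1.53]
```

View pics/wrist14.png

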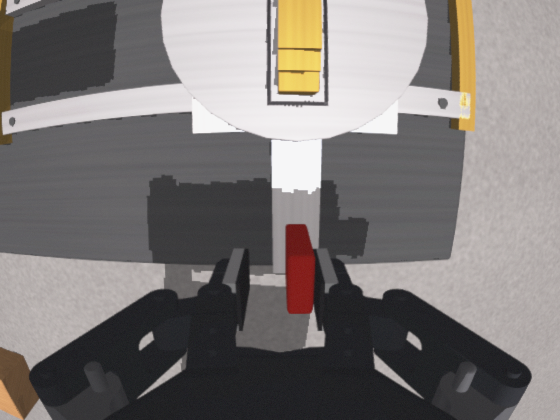

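The pad is pushing the handle at (300,265) and the bar is still centred in its outline. Continuing.

drive_tool([
  [[0,-0.09,0.02],[0,-0.3,-0.3]],
  [[0,-0.1,0.01],[0,0,0]],
  [[0,-0.11,0],[0,0,0]],
  [[0,-0.12,0],[0,0,0]],
  [[0,-0.12,0],[0,0,0]],
])

```text
time: 12.65
eef_pos: [0.4901, 0.148, 0.0852]
tcp_rot: [0.708, 0.029, -0.705, 0.029]
contact_force: [0.9, -2.9, -2.8]
opening: 0.354
```

drive_tool([
  [[0,-0.12,0],[0,0,0]],
  [[0,-0.12,0],[0,0,0]],
  [[0,-0.12,0],[0,0,0]],
  [[0,-0.12,0],[0,0,0]],
  [[0,-0.12,0],[0,0,0]],
])

```text
time: 13.15
eef_pos: [0.4873, 0.1808, 0.0852]
tcp_rot: [0.708, 0.029, -0.705, 0.029]
contact_force: [1.1, -3.9, -2.2]
opening: 0.345
```

```bash
python3 - <<'E'
from h import *
plan([0.4805,0.2415,0.083],4.75)
c=ctrl.read_camera('wrist');cv2.imwrite('pics/wrist15.png',c['img'][:,:,::-1])
c=ctrl.read_camera('top');cv2.imwrite('pics/top15.png',c['img'][:,:,::-1])
E
```

```text
t 13.15 pos [0.4873 0.1808 0.0852] shift [ 0.042 -1.22   0.037] rot [-0.05 -0.22 -0.03] F [ 1.1 -3.9 -2.2] open 0.345 q6 [ 0.16  0.14  2.07 -0.    0.93  1.65]
```

View pics/wrist15.png

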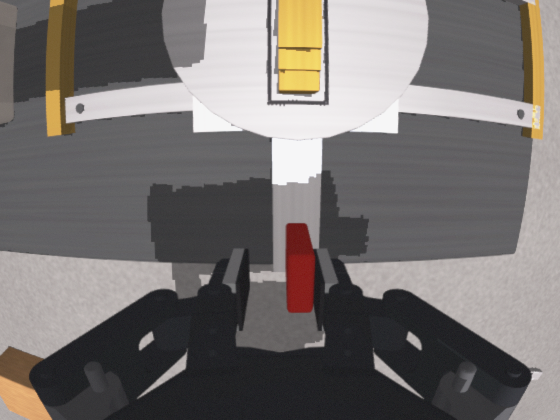

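View pics/top15.png

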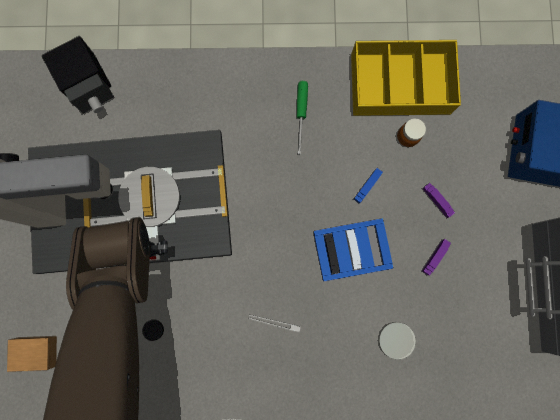

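```bash
python3 - <<'E'
from h import *
c=ctrl.read_camera('top')
for z in (.3,.35,.4,.45): print(z,"wrist edge",onplane(c,(108,218),z)[:2].round(3),"left",onplane(c,(70,260),z)[:2].round(3),"arm edge",onplane(c,(80,196),z)[:2].round(3), "arm tip",onplane(c,(108,180),z)[:2].round(3))
print(onplane(c,(85,205),.03)[:2])
plan([0.4805,0.2415,0.083],4.75)
E
```

```text
0.3 wrist edge [0.537 0.198] left [0.462 0.264] arm edge [0.578 0.25 ] arm tip [0.607 0.2  ]
0.35 wrist edge [0.531 0.182] left [0.46  0.245] arm edge [0.569 0.231] arm tip [0.597 0.184]
0.4 wrist edge [0.524 0.166] left [0.457 0.225] arm edge [0.561 0.213] arm tip [0.587 0.168]
0.45 wrist edge [0.518 0.15 ] left [0.455 0.206] arm edge [0.553 0.194] arm tip [0.577 0.152]
[0.60213076 0.338738  ]
t 13.3 pos [0.4871 0.1814 0.0853] shift [ 0.047 -1.209  0.033] rot [-0.06 -0.19  0.07] F [ 0.7 -0.2 -0.7] open 0.35 q6 [0.16 0.14 2.07 0.   0.93 1.65]
```

drive_tool([
  [[0,-0.07,0.01],[0,0,0]],
  [[0,-0.09,0],[0,0,0]],
  [[0,-0.1,0],[0,0,0]],
  [[0,-0.1,0],[0,0,0]],
  [[0,-0.1,0],[0,0,0]],
])

```text
time: 13.8
eef_pos: [0.4849, 0.2043, 0.0854]
tcp_rot: [0.708, 0.028, -0.705, 0.029]
contact_force: [1.2, -3.7, -0.6]
opening: 0.353
```

drive_tool([
  [[0,-0.1,0],[0,0,0]],
  [[0,-0.1,0],[0,0,0]],
  [[0,-0.09,0],[0,0,0]],
  [[0,-0.08,0],[0,0,0]],
  [[0,-0.07,0],[0,0,0]],
])

```text
time: 14.3
eef_pos: [0.4829, 0.2285, 0.0854]
tcp_rot: [0.708, 0.029, -0.705, 0.03]
contact_force: [0.9, -3.4, -1.0]
opening: 0.349
```

```bash
python3 - <<'E'
from h import *
plan([0.4805,0.2415,0.083],4.75)
c=ctrl.read_camera('wrist');cv2.imwrite('pics/wrist16.png',c['img'][:,:,::-1])
c=ctrl.read_camera('top');cv2.imwrite('pics/top16.png',c['img'][:,:,::-1])
E
```

```text
t 14.3 pos [0.4829 0.2285 0.0854] shift [ 0.047 -0.264  0.026] rot [-0.04 -0.19 -0.1 ] F [ 0.9 -3.4 -1. ] open 0.349 q6 [ 0.25  0.17  2.03 -0.    0.94  1.74]
```

View pics/wrist16.png

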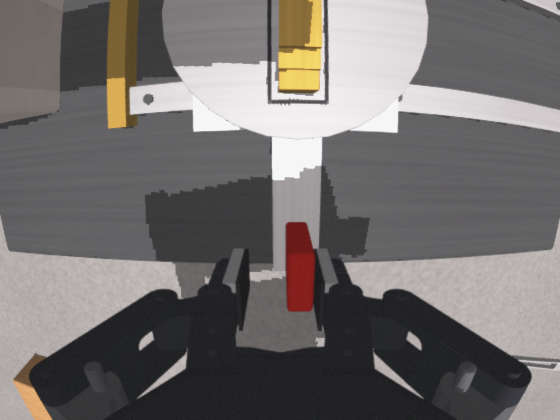

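View pics/top16.png

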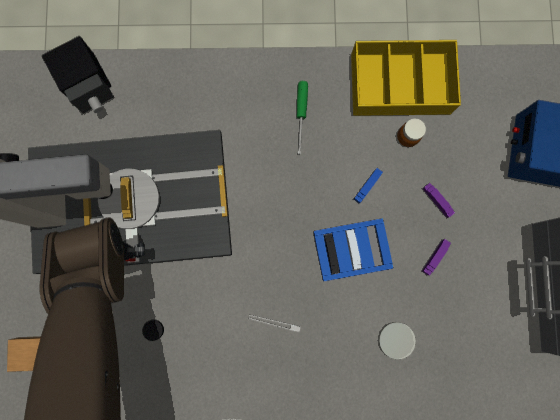

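drive_tool([
  [[0,-0.08,0.01],[0,0,0]],
  [[0,-0.09,0],[0,0,0]],
  [[0,-0.09,0],[0,0,0]],
  [[0,-0.08,0],[0,0,0]],
  [[0,-0.07,0],[0,0,0]],
])

```text
time: 14.9
eef_pos: [0.481, 0.2471, 0.0854]
tcp_rot: [0.708, 0.027, -0.705, 0.034]
contact_force: [2.5, -22.0, 3.1]
opening: 0.349
```

```bash
python3 - <<'E'
from h import *
plan([0.4805,0.2415,0.083],4.75)
c=ctrl.read_camera('wrist');cv2.imwrite('pics/wrist17.png',c['img'][:,:,::-1])
E
```

```text
t 14.9 pos [0.481  0.2471 0.0854] shift [0.048 0.11  0.019] rot [ 0.16 -0.16 -0.59] F [  2.5 -22.    3.1] open 0.349 q6 [ 0.29  0.18  2.02 -0.01  0.94  1.78]
```

View pics/wrist17.png

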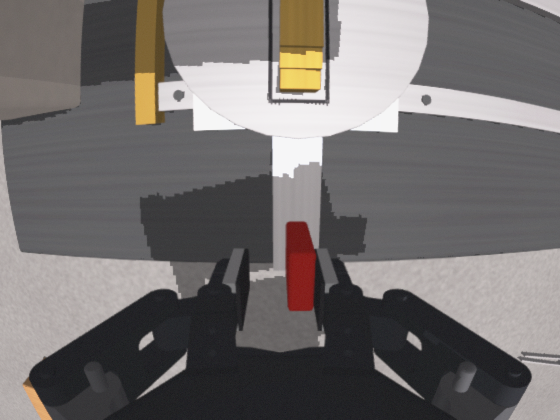

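The force of −22 N, after about 147 mm of handle travel, means the carriage is on its stop. The bar is still centred in the outline. Backing off to the middle of the gap, then up.

drive_tool([
  [[0,0.08,0],[0,0,0]],
  [[0,0.08,0],[0,0,-0.3]],
  [[0,0,0],[0,0,0]],
])

```text
time: 15.25
eef_pos: [0.481, 0.2402, 0.0854]
tcp_rot: [0.707, 0.029, -0.706, 0.03]
contact_force: [-0.4, -0.6, 0.1]
opening: 0.35
```

```bash
python3 - <<'E'
from h import *
plan([0.4805,0.238,0.083],4.75)
c=ctrl.read_camera('wrist');cv2.imwrite('pics/wrist18.png',c['img'][:,:,::-1])
plan([0.4805,0.238,0.083],4.75)
E
```

```text
t 15.25 pos [0.481  0.2402 0.0854] shift [0.048 0.044 0.014] rot [ 0.04 -0.06 -0.07] F [-0.4 -0.6  0.1] open 0.35 q6 [ 0.28  0.17  2.02 -0.    0.94  1.76]
t 15.3 pos [0.481  0.2404 0.0854] shift [0.049 0.046 0.014] rot [ 0.05 -0.07 -0.08] F [ 0.2  0.1 -0.1] open 0.353 q6 [ 0.28  0.17  2.02 -0.    0.94  1.76]
```

View pics/wrist18.png

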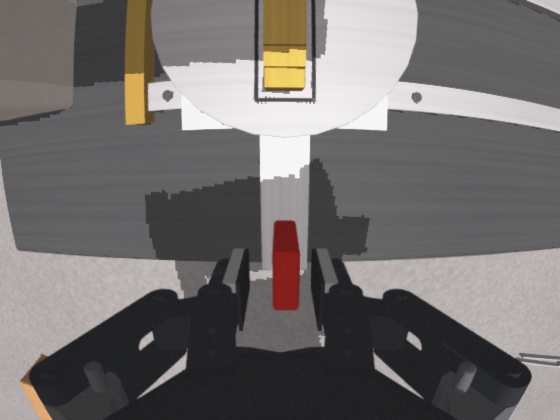

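drive_tool([
  [[-0.15,0.03,0],[0,0,0]],
  [[-0.3,0,0],[0,0,0]],
  [[-0.4,0,0],[0,0,0]],
  [[-0.4,0,0],[0,0,0]],
  [[0,0,0],[0,0,0]],
])

```text
time: 15.8
eef_pos: [0.4802, 0.2406, 0.1514]
tcp_rot: [0.707, 0.03, -0.706, 0.029]
contact_force: [1.7, 0.9, 0.5]
opening: 0.352
```

```bash
python3 - <<'E'
from h import *
plan([0.4805,0.238,0.15],4.75)
c=ctrl.read_camera('wrist');cv2.imwrite('pics/wrist19.png',c['img'][:,:,::-1])
im=c["img"];H,S,V=cv2.split(cv2.cvtColor(im,cv2.COLOR_RGB2HSV))
for a,cc,mm in blobs(((H<6)|(H>174))&(S>150)&(V>60),100): print("red",a,cc.round(1),planerect(c,mm,.092,True))
E
```

```text
t 15.8 pos [0.4802 0.2406 0.1514] shift [ 0.027  0.053 -0.001] rot [ 0.06 -0.01  0.1 ] F [1.7 0.9 0.5] open 0.352 q6 [0.27 0.08 1.99 0.   1.07 1.76]
red 960 [284.8 222.1] ((0.48562020874023437, 0.23956132507324218), (37.63269805908203, 10.559561729431152), 5.529867649078369)
```

View pics/wrist19.png

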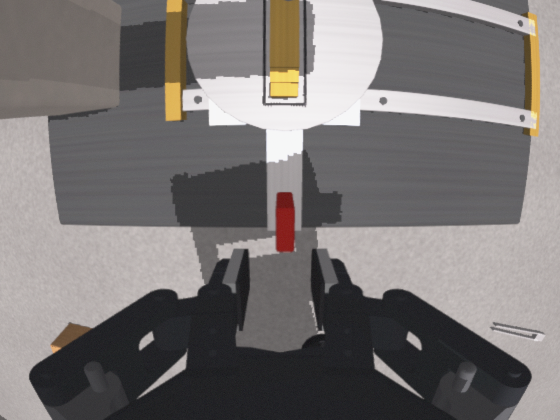

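drive_tool([
  [[-0.2,0.5,0],[0,0,0]],
  [[-0.2,0.8,0],[0,0,0]],
  [[-0.1,0.8,0],[0,0,0]],
  [[0,0.5,0],[0,0,0]],
  [[0,0,0],[0,0,0]],
])

```text
time: 16.35
eef_pos: [0.4876, 0.1081, 0.1702]
tcp_rot: [-0.703, -0.032, 0.71, -0.031]
contact_force: [0.4, 0.2, 0.2]
opening: 0.349
```

```bash
python3 - <<'E'
from h import *
plan([0.4805,0.11,0.17],4.75)
c=ctrl.read_camera('wrist');im=c["img"];cv2.imwrite('pics/wrist20.png',im[:,:,::-1])
H,S,V=cv2.split(cv2.cvtColor(im,cv2.COLOR_RGB2HSV))
for a,cc,mm in blobs((H>12)&(H<28)&(S>110)&(V>60),200): print("brass",a,cc.round(1),planerect(c,mm,.080,True))
g=cv2.cvtColor(im,cv2.COLOR_RGB2GRAY)
bh=cv2.morphologyEx(g,cv2.MORPH_BLACKHAT,np.ones((7,7),np.uint8))>40
for a,cc,mm in blobs(bh,100): print("line",a,cc.round(1),planerect(c,mm,.056,True))
c=ctrl.read_camera('side');cv2.imwrite('pics/side20.png',c['img'][:,:,::-1])
c=ctrl.read_camera('top');cv2.imwrite('pics/top20.png',c['img'][:,:,::-1])
E
```

```text
t 16.35 pos [0.4876 0.1081 0.1702] shift [ 0.005 -0.05   0.138] rot [0.31 0.53 0.12] F [0.4 0.2 0.2] open 0.349 q6 [ 0.01 -0.03  2.06  0.    1.12  1.5 ]
brass 3278 [111.6  49.6] ((0.6030672607421875, 0.24372158813476563), (82.12713623046875, 29.65705680847168), 4.455887794494629)
brass 1587 [403.8  54.5] ((0.6103411865234375, 0.03396195983886719), (86.88140106201172, 12.669587135314941), 5.032895088195801)
brass 1177 [52.7 77.1] ((0.5964480590820312, 0.297429443359375), (103.2686767578125, 20.124784469604492), 4.964591979980469)
brass 2872 [ 27.9 330.8] ((0.31784661865234376, 0.387005126953125), (117.34259796142578, 93.10838317871094), -88.2453076839447)
line 396 [128.   72.2] ((0.6018138427734375, 0.24877517700195312), (90.57483673095703, 31.10051727294922), 4.875466346740723)
line 233 [177.   99.4] ((0.5601358032226562, 0.1959522247314453), (48.243629455566406, 13.239960670471191), -43.652000427246094)
line 103 [ 58.2 104.6] ((0.5606196899414062, 0.307947021484375), (20.29581069946289, 9.601436614990234), 1.9999361038208008)
line 199 [147.  166.8] ((0.5100442199707031, 0.21848197937011718), (67.98637390136719, 2.867422580718994), 4.624506950378418)
line 220 [548.4 340. ] ((0.330694091796875, -0.26596527099609374), (58.23070526123047, 24.8701229095459), -4.295433044433594)
```

View pics/wrist20.png

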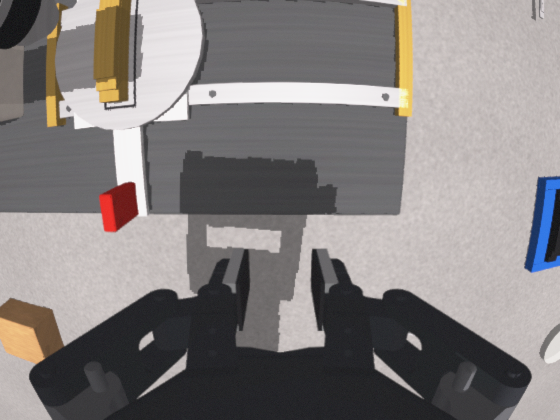

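View pics/top20.png

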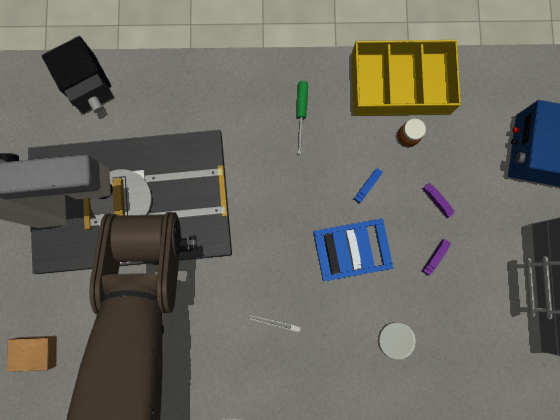

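View pics/side20.png

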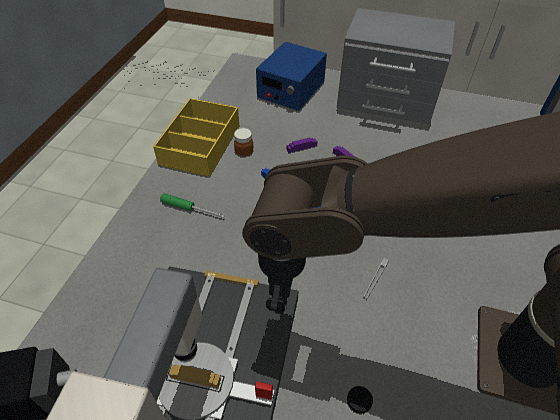

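The pictures show the bar at (112,50) in the wrist view and (195,375) in the side view, lying inside its outline under the lens. The gripper is clear, and the silver and black bars are still in their pockets. Handing in.

```bash
python3 -c "
from plant import ctrl
print(ctrl.get_state()['dq'].round(3)); print(ctrl.sign_off())"
```

```text
[ 0.02   0.001 -0.008 -0.003  0.002 -0.003]
the job is handed in; nothing more can be done
None
```

The brass bar is on the plate inside its outline, and the carriage is home against its stop under the lens. I handed the job in at about 16.5 s. No verdict was reported.

I picked the bar out of the right-hand pocket, lowered it until the plate carried its weight, let go and backed off. I then pushed the carriage home by its red handle with one finger.

- **Placing:** after release, the bar measured within about 2 mm and 0.5° of the outline. At home I compared it by eye with the earlier close views, and it had not visibly shifted. My numeric check of the bar at home was no use, because part of the outline was hidden and the view was slanted.
- **Carriage:** the handle moved about 148 mm. The push ended with 22 N on the stop, more than the gentle push I intended. A gap of about 14 mm remains visible between the carriage base and the brass end bar. A similar gap shows at the loading end, so I took the 22 N as the real stop.
- **Other things:** the silver and black bars look untouched in their pockets. I saw no contact with the lens, its arm or its column, and estimated about 45 mm between the robot's wrist and the lens arm partway through the push. The robot was touching nothing at hand-in.

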